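# Dress two shafts with their parts

## Robot

A 6-joint arm with a two-finger parallel gripper is mounted at the origin on the work surface. World frame = base frame: x ahead of the robot, y to its left, z up, the work surface at z = 0. Lengths are in mm, angles in rad, forces in N, time in s.
With the tool pointing down it reaches from about 350 to 775 mm from the base axis. Payload 7.3 kg.
Tool frame: the origin (TCP) lies at the very end of the fingers, on their centre line; the grasp point (between the pads) lies 19 mm behind it; z points along the fingers, y is the line along which they close (so a half turn about z gives the same grasp; the last joint's range is limited). The gripper opens to 92 mm and grips with 3 to 60 N. Pads are 19 mm wide; open, the fingers measure 130 mm over their backs; the gripper's body (75 mm by 190 mm) begins 47 mm behind the grasp point.
Start: joints at [-1.475, 0.342, 1.524, -0, 1.275, -0.146], TCP at [125.733, -509.741, 226.741] pointing down, gripper open.
Joint ranges: [-2.53, 2.53], [-0.77, 2.02], [0.04, 2.7], [-1, 4.14], [0.28, 2.66], [-3.11, 3.11]. Speed limits (rad/s): [2.57, 2.57, 3.14, 3.14, 3.14, 3.14].

## Interface

Orientations are given as [roll, pitch, yaw] about the fixed x, y, z axes, in that order (R = Rz(yaw) Ry(pitch) Rx(roll)).
In Python, from plant import get_obs, vision, workorder gives the robot as it stands.
- The arm moves only by the shell command python3 -m pendant 'ROWS' [OPENING]. ROWS is a JSON object of lists of equal length, an entry for each row: "dp": the shift along the tool's x, y, z in m, a list of three; "rotation": the turn, a rotation vector about the tool's x, y, z in rad, a list of three. A call has 1 to 8 rows; each row is the pose to reach, as a shift and turn from the pose commanded when the call began, along the tool's axes at that moment; what a row does not reach only later rows make up. A row lasts 1/8 s, in which the tool goes at most 62.5 mm and 10.7 degrees, less where a joint would pass 70% of its speed; a pose out of reach is approached as far as the arm can. A call with a gripper value outside its range is refused whole. OPENING is the finger opening in m, from 0 to 0.0918, set as the call begins (- or left out, the last holds). The fingers move at their own pace and stop on an object; the grip force is fixed at half the most. Time passes only in rows, so rows that repeat a pose let the fingers close. It gives the time, the measured TCP pose, the force, the opening and the grip force at its end, in the units of the state.
- get_obs(): the state, without advancing time (a new reading comes with each control period).
- vision.capture(name): name is "scene" or "top" or "wrist"; returns a dict with "pixels" (400x640x3 uint8, red, green, blue), "vfov" (degrees; the focal length in pixels is half the picture's height over the tangent of half this angle, whatever the lens; pixels are square), "cx", "cy" (the principal point, pixels), "pose" (4x4, takes a point from camera to world coordinates); the wrist camera has in their place "T_tool_cam" (4x4, takes a point from camera to tool coordinates, whose origin is the TCP and whose axes are the flange's). Camera axes: x right, y up, looking along -z (the intrinsics and any distortion apply to the point x, -y, -z); pixel columns grow to the right and rows downward; lengths in mm; the calibration is good to about 2 mm. A picture is of the moment at which its call begins: read the wrist's pose just before it. There is no depth.
- workorder.close_job(): hands the job in; it is judged then, once.
The state is a dict: "time": time; "joint_positions": joint angles; "dq": joint speeds; "tau": joint torques, N m; "tool_pos": TCP position; "tcp_rot": TCP orientation; "contact_force": force on the tool from outside, world axes, zero at the start; "moment": the same for the moment, N m; "grip_width": finger opening in mm; "finger_force": force on a finger pad.
Only numpy, scipy, OpenCV 4.12 (cv2) and the standard library are available. Lean on these libraries where they do the work, as an engineer would, in place of code of your own. Each camera call takes 0.05 s, during which the arm holds its last target. There are 200 camera calls.

## Task

Put the loose parts back on their two upright shafts in the right order. On the shaft of the green stand: first the brass spacer, then the steel bearing, then the black pulley on top; on the shaft of the blue stand: first the white fan, hub upwards, then the orange clamp ring on top. Lower each part down its shaft onto what lies below it rather than dropping it, leave the tin, wrench and bolt tray alone, and finish with everything lying flat and released.

Things in the scene. Friction and masses are not known exactly. Their poses are not given: they have to be found in the camera images.
- green_stand: Green stand fixed to the bench: base plate 96 x 80 x 12 mm; on it a dark steel boss, diameter 52 mm, whose flat top (the seat) is 30 mm above the bench; from it a bright steel shaft, diameter 16 mm, stands upright to 80 mm above the bench, its last 8 mm tapering to 7 mm. Origin: on the shaft's axis at bench level, z up. Takes, from below: spacer, bearing, pulley.
- blue_stand: Blue stand fixed to the bench: base plate 96 x 80 x 12 mm; on it a dark steel boss, diameter 52 mm, whose flat top (the seat) is 30 mm above the bench; from it a bright steel shaft, diameter 16 mm, stands upright to 80 mm above the bench, its last 8 mm tapering to 7 mm. Origin: on the shaft's axis at bench level, z up. Takes, from below: fan, clamp ring.
- spacer: Brass spacer: plain collar, 36 mm outside diameter, 16 mm high, about 0.1 kg. Bore 22 mm right through along z; grip it across at any yaw. Starts flat on the bench, z up; origin: centre of its underside.
- bearing: Steel-grey bearing with a circle of dark balls showing on top: ring, 50 mm outside diameter, 14 mm high, about 0.15 kg. Bore 22 mm right through along z; grip it across at any yaw. Starts flat on the bench, z up; origin: centre of its underside.
- pulley: Black belt pulley: 56 mm outside diameter, 22 mm high, with a groove 8 mm high (7 to 15 mm above its underside) round its middle, 49 mm in diameter; about 0.3 kg. Grip it across the rims. Bore 22 mm right through along z; grip it across at any yaw. Starts flat on the bench, z up; origin: centre of its underside.
- fan: White fan: disc 74 mm in diameter, 4 mm thick, with ten upright blades (up to 11 mm above the underside, 18 to 36 mm from the axis) and a round hub, diameter 34 mm, up to 30 mm; about 0.12 kg. Grip the hub with fingertips above the blades (at 12 to 30 mm). Bore 22 mm right through along z. Starts flat on the bench, hub up, z up; origin: centre of its underside.
- clamp_ring: Orange clamp ring: plain ring, 44 mm outside diameter, 14 mm high, about 0.06 kg. Bore 22 mm right through along z; grip it across at any yaw. Starts flat on the bench, z up; origin: centre of its underside.
- grease_tin: Yellow-banded upright tin, 66 mm in diameter, 70 mm high; origin: centre of its underside. Bystander, loose: leave it where it is (do not shift it by 30 mm).
- wrench: Steel wrench about 180 mm long lying on the bench, its length along its own x; origin on its underside. Bystander, loose: leave it where it is (do not shift it by 30 mm).
- bolt_tray: Red open tray of bolts 80 x 110 x 35 mm (x, y, z); origin: centre of its underside. Bystander, loose: leave it where it is (do not shift it by 30 mm).

How it is judged:
By the outcome, as a careful person would: the job done as asked, in the order asked, and still so for the second after the job is handed in, with the robot touching nothing.
It also fails if it takes over 120 s, if anything falls off the work surface, if the arm or the gripper's body presses on something with over 40 N, if the wrist force passes 120 N, or if a joint passes its speed limit or range.

## Working session

There is one attempt and no reset: what is moved stays moved. The work goes in short steps, Python scripts to look and compute and a shell command to move; the robot and the scene stay as the last step left them, time stands still between calls to the robot, and variables do not carry over. Pictures are saved under pics/ and viewed, at most 14 in all, crops included, and the job is handed in when it is done.

```bash
ls; mkdir -p pics
python3 - <<'E'
from plant import get_obs, vision
import cv2
print(get_obs())
for n in ("scene","top"):
    c=vision.capture(n); cv2.imwrite(f"pics/{n}0.png",c["pixels"][:,:,::-1]); print({k:v for k,v in c.items() if k!="pixels"})
c=vision.capture("wrist");print({k:v for k,v in c.items() if k!="pixels"})
E
```

```text
pics
{'time': 0.0, 'joint_positions': array([-1.47497864e+00,  3.42668084e-01,  1.52501102e+00, -1.61770917e-06,
        1.27540412e+00, -1.45987699e-01]), 'dq': array([-1.35544759e-03, -1.72589739e-03, -9.01899648e-05,  4.84273685e-05,
        1.73101303e-03,  4.53442184e-04]), 'tau': array([ 2.65236355e-03, -4.31233764e+01, -2.44222873e+01,  7.19693466e-02,
        5.60268725e-02, -1.19150254e-04]), 'tool_pos': array([ 125.702402  , -509.31033748,  226.07541722]), 'tcp_rot': array([-3.14011771e+00, -2.15302706e-04,  2.41805695e-01]), 'contact_force': array([ 0.64017704, -0.23479132, -0.67144841]), 'moment': array([-0.02661622,  0.01222376,  0.0175177 ]), 'finger_force': 0.0, 'grip_width': 91.29283328540801}
{'vfov': 47.53322648657199, 'cx': 321.7015052168961, 'cy': 197.56134018802774, 'pose': array([[-5.94399211e-01, -6.52295644e-01,  4.70319009e-01,
         1.20010188e+03],
       [ 8.04160973e-01, -4.84925445e-01,  3.43762190e-01,
         4.19469846e+02],
       [ 3.83507580e-03,  5.82544167e-01,  8.12790001e-01,
         1.04200664e+03],
       [ 0.00000000e+00,  0.00000000e+0
[... 213 characters left out ...]
1e+02],
       [-9.99423670e-01, -2.48715980e-02, -2.31026332e-02,
        -1.45143153e+01],
       [-2.61106472e-02,  1.28337285e-01,  9.91386794e-01,
         9.49782448e+02],
       [ 0.00000000e+00,  0.00000000e+00,  0.00000000e+00,
         1.00000000e+00]])}
{'vfov': 58.37475231442343, 'cx': 312.91955797986145, 'cy': 197.87115696418306, 'T_tool_cam': array([[-7.80569969e-04,  9.64998570e-01,  2.62253980e-01,
         7.05577271e+01],
       [ 9.99999695e-01,  7.59987849e-04,  1.79911637e-04,
        -4.49520592e-01],
       [-2.56953657e-05,  2.62254040e-01, -9.64998869e-01,
        -1.57659254e+02],
       [ 0.00000000e+00,  0.00000000e+00,  0.00000000e+00,
         1.00000000e+00]])}
```

View pics/top0.png

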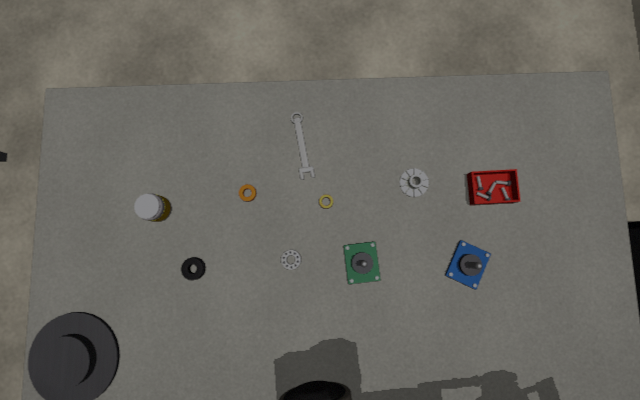

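View pics/scene0.png

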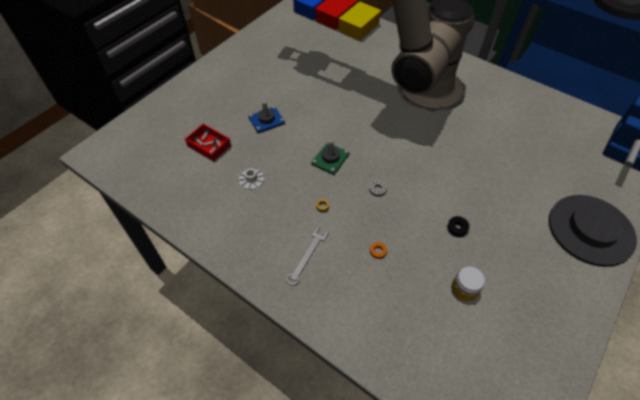

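Top view: brass (326,201), orange (248,193), pulley (193,268), bearing (291,260), fan (414,182), green shaft near (362,263), blue near (471,265), tin (152,207), wrench (302,148), tray (494,187).

```bash
cat > h.py <<'E'
import numpy as np, cv2
from scipy.spatial.transform import Rotation as R
from plant import get_obs, vision
def ray(c,pose,u,v):
    f=200/np.tan(np.radians(c["vfov"])/2)
    return pose[:3,3], pose[:3,:3]@np.array([(u-c["cx"])/f,-(v-c["cy"])/f,-1])
def world(c,pose,u,v,z):
    o,d=ray(c,pose,u,v); return (o+d*(z-o[2])/d[2])
def proj(c,pose,p):
    f=200/np.tan(np.radians(c["vfov"])/2)
    q=pose[:3,:3].T@(np.asarray(p,float)-pose[:3,3]); return np.array([c["cx"]+f*q[0]/-q[2], c["cy"]-f*q[1]/-q[2]])
def toolpose():
    s=get_obs(); T=np.eye(4); T[:3,:3]=R.from_euler("xyz",s["tcp_rot"]).as_matrix(); T[:3,3]=s["tool_pos"]; return T
def wrist(name):
    T=toolpose(); c=vision.capture("wrist"); c["pose"]=T@c["T_tool_cam"]
    cv2.imwrite(f"pics/{name}.png",c["pixels"][:,:,::-1]); np.save(f"pics/{name}.npy",{k:c[k] for k in ("vfov","cx","cy","pose")},allow_pickle=True); return c
def load(name): return np.load(f"pics/{name}.npy",allow_pickle=True).item()
def togo(x,y,z,yaw):
    "dp (m, tool axes) and rotation to a downward pose"
    T=toolpose(); Rt=R.from_euler("xyz",[np.pi,0,yaw]).as_matrix()
    print("dp",np.round(T[:3,:3].T@(np.array([x,y,z])-T[:3,3])/1000,4),"rot",np.round(R.from_matrix(T[:3,:3].T@Rt).as_rotvec(),3))
E
python3 - <<'E'
from h import *
c=vision.capture("top")
for n,u,v,z in [("brass",326,201,16),("orange",248,193,14),("pulley",193,268,22),("bearing",291,260,14),("fan",414,182,20),("gboss",362,263,30),("gtip",364,264,80),("bboss",471,265,30),("btip",479,266,80),("tin",148,207,70),("wrA",297,118,0),("wrB",307,174,0),("tray",494,187,30)]:
    p=world(c,c["pose"],u,v,z); print(n,p.round(0),np.hypot(*p[:2]).round())
c=wrist("w0")
E
```

```text
brass [619.  -5.  16.] 619.0
orange [645. 192.  14.] 672.0
pulley [461. 325.  22.] 564.0
bearing [475.  84.  14.] 482.0
fan [ 661. -226.   20.] 698.0
gboss [465. -88.  30.] 473.0
gtip [465. -89.  80.] 473.0
bboss [ 455. -348.   30.] 573.0
btip [ 455. -348.   80.] 572.0
tin [609. 419.  70.] 739.0
wrA [842.  66.   0.] 845.0
wrB [692.  42.   0.] 693.0
tray [ 642. -417.   30.] 765.0
```

View pics/w0.png

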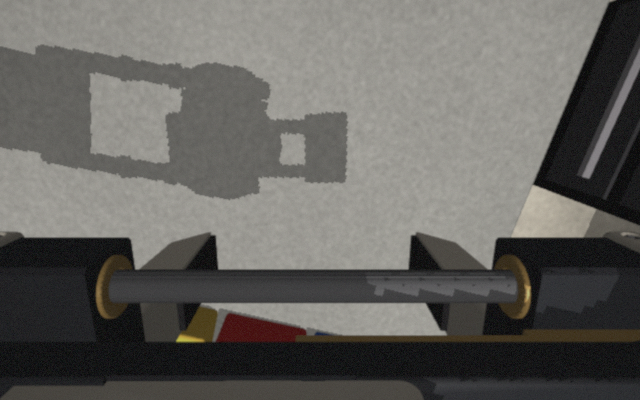

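Run:
```python
from h import *
togo(400,-200,226,0)
```

```text
dp [ 0.3404 -0.2349  0.0006] rot [-0.001 -0.     0.242]
```

```bash
python3 -m pendant '{"dp":[[0.05,-0.03,0],[0.1,-0.07,0],[0.15,-0.1,0],[0.2,-0.14,0],[0.25,-0.17,0],[0.3,-0.21,0],[0.34,-0.235,0],[0.34,-0.235,0]],"rotation":[[0,0,0.04],[0,0,0.08],[0,0,0.12],[0,0,0.16],[0,0,0.2],[0,0,0.242],[0,0,0.242],[0,0,0.242]]}' 0.0918
python3 - <<'E'
from h import *
wrist("w1"); s=get_obs(); print(s["tool_pos"],s["tcp_rot"])
c=load("w1")
for p in [(465,-88,30),(465,-88,80),(455,-348,30),(475,84,14)]: print(proj(c,c["pose"],p).round())
im=cv2.imread("pics/w1.png"); 
cv2.imwrite("pics/w1z.png",cv2.resize(im[:260],(800,325),interpolation=cv2.INTER_CUBIC))
togo(550,-60,226,0)
E
```

```text
time: 1.25
tool_pos: [401.1, -197.7, 226.7]
tcp_rot: [-3.141, -0.0, 0.005]
contact_force: [-0.4, -0.3, -0.6]
grip_width: 92.1
finger_force: 0.0
[ 400.12671806 -199.05075776  226.60473114] [3.14146289e+00 3.41060461e-04 3.39551586e-03]
[199. 107.]
[181. 108.]
[469. 119.]
[31. 96.]
dp [ 0.1503 -0.1385  0.0005] rot [0.    0.    0.003]
```

View pics/w1.png

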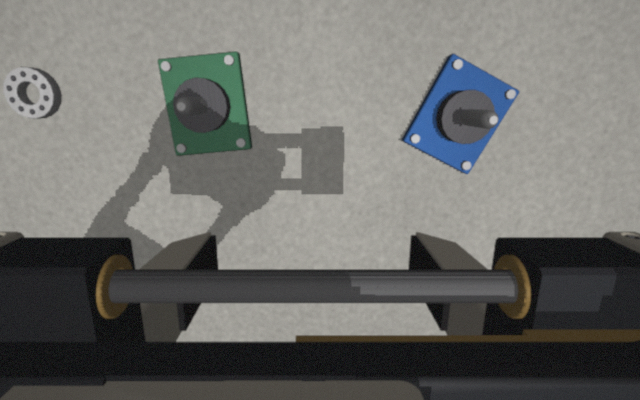

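Green boss (201,105) tip (182,103); blue boss (468,117), tip (493,119); bearing (30,92).

```bash
python3 -m pendant '{"dp":[[0.05,-0.046,0],[0.1,-0.092,0],[0.15,-0.138,0],[0.15,-0.138,0],[0.15,-0.138,0]],"rotation":[[0,0,0],[0,0,0],[0,0,0],[0,0,0],[0,0,0]]}'
python3 - <<'E'
from h import *
wrist("w2"); s=get_obs(); print(s["tool_pos"],s["tcp_rot"])
c=load("w2")
for p in [(619,-5,16),(645,192,14),(661,-226,30)]: print(proj(c,c["pose"],p).round())
im=cv2.imread("pics/w2.png"); 
cv2.imwrite("pics/w2z.png",cv2.resize(im[:260],(800,325),interpolation=cv2.INTER_CUBIC))
E
```

```text
time: 1.92
tool_pos: [549.3, -62.9, 226.2]
tcp_rot: [3.141, 0.001, 0.0]
contact_force: [0.5, -1.3, 0.0]
grip_width: 91.5
finger_force: 0.0
[548.70492583 -63.52406857 226.34217476] [ 3.14106064e+00  1.42546545e-03 -1.01169595e-03]
[255. 101.]
[53. 74.]
[490.  54.]
```

View pics/w2.png

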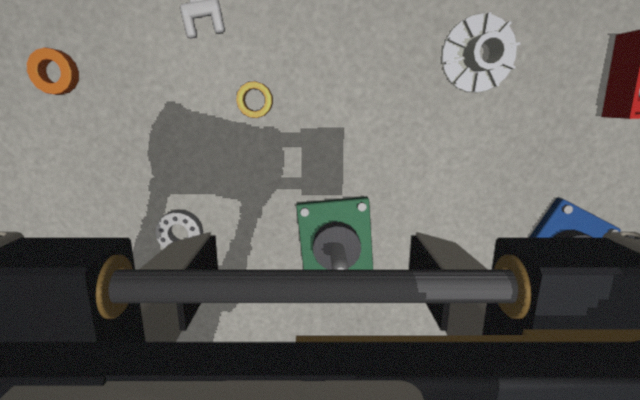

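Brass top centre (254,99), orange (52,71), fan hub top (492,50).

Run:
```python
from h import *
for n,L in {"w1":[("gboss",201,105,30),("gtip",182,103,80),("bboss",468,117,30),("btip",493,119,80),("bear",30,92,12)],"w2":[("brass",254,99,14),("orange",52,71,10),("fan",492,50,30),("gboss",336,246,30)]}.items():
    c=load(n)
    for m,u,v,z in L: print(m,world(c,c["pose"],u,v,z).round(1))
c=load("w2");im=cv2.imread("pics/w2.png");h=cv2.cvtColor(im,cv2.COLOR_BGR2HSV)
for n,a,b,box in [("brass",20,32,(70,130,220,290)),("orange",5,18,(30,110,15,90))]:
    m=cv2.inRange(h,(a,110,50),(b,255,255))[box[0]:box[1],box[2]:box[3]]
    k=max(cv2.findContours(m,cv2.RETR_EXTERNAL,cv2.CHAIN_APPROX_NONE)[0],key=cv2.contourArea)
    (x,y),r,_=cv2.fitEllipse(k); u,v=x+box[2],y+box[0]; print(n,u,v,r,world(c,c["pose"],u,v,8).round(1))
T=toolpose(); print(proj(c,c["pose"],T[:3,3]),proj(c,c["pose"],T[:3,3]-[0,0,100]))
togo(619,-5,60,0)
```

```text
gboss [467.1 -89.6  30. ]
gtip [469.2 -89.3  80. ]
bboss [ 457.  -346.8   30. ]
btip [ 457.5 -346.6   80. ]
bear [478.7  85.5  12. ]
brass [621.   -3.9  14. ]
orange [647.8 194.8  10. ]
fan [ 664.3 -227.4   30. ]
gboss [470.2 -87.   30. ]
brass 253.94873809814453 99.2024974822998 (33.70072555541992, 35.46110153198242) [620.8  -2.9   8. ]
orange 51.88776397705078 70.83818435668945 (42.59013366699219, 53.515140533447266) [648.1 196.2   8. ]
[315.25513892 255.05924119] [314.35739033 199.07075008]
dp [ 0.0705 -0.0587  0.1662] rot [ 0.001  0.001 -0.001]
```

```bash
python3 -m pendant '{"dp":[[0.036,-0.03,0.04],[0.072,-0.06,0.08],[0.072,-0.06,0.12],[0.072,-0.06,0.12],[0.072,-0.06,0.12]],"rotation":[[0,0,0],[0,0,0],[0,0,0],[0,0,0],[0,0,0]]}'
python3 - <<'E'
from h import *
c=wrist("w3"); s=get_obs(); print(s["tool_pos"],s["tcp_rot"])
im=cv2.imread("pics/w3.png");h=cv2.cvtColor(im,cv2.COLOR_BGR2HSV)
m=cv2.inRange(h,(20,110,50),(32,255,255))
m[:, :240]=0; m[:,400:]=0
k=max(cv2.findContours(m,cv2.RETR_EXTERNAL,cv2.CHAIN_APPROX_NONE)[0],key=cv2.contourArea)
e=cv2.fitEllipse(k); print(e, world(c,c["pose"],*e[0],10).round(1))
E
```

```text
time: 2.6
tool_pos: [622.0, -4.0, 108.7]
tcp_rot: [3.141, -0.002, -0.002]
contact_force: [-0.3, 0.1, -0.1]
grip_width: 92.1
finger_force: 0.0
[622.36979311  -3.76717057 109.27446282] [ 3.14086642e+00 -3.61125771e-03 -1.99879739e-03]
((314.23358154296875, 200.9581298828125), (35.1273078918457, 42.03824996948242), 0.3436124622821808) [620.6  -4.5  10. ]
```

View pics/w3.png

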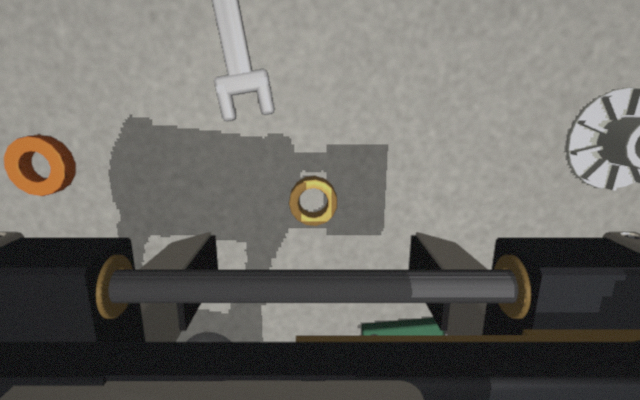

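The spacer sits at (313,200), centred between the fingers.

```bash
python3 -m pendant '{"dp":[[0,0,0.04],[0,0,0.08],[0,0,0.098],[0,0,0.098],[0,0,0.098],[0,0,0.098]],"rotation":[[0,0,0],[0,0,0],[0,0,0],[0,0,0],[0,0,0],[0,0,0]]}'
```

```text
time: 3.4
tool_pos: [622.7, -2.4, 10.5]
tcp_rot: [3.141, -0.003, -0.0]
contact_force: [-0.2, 0.9, 0.5]
grip_width: 91.5
finger_force: 0.0
```

```bash
python3 -m pendant '{"dp":[[-0.001,0,0.006],[-0.001,0,0.006]],"rotation":[[0,0,0],[0,0,0]]}'; python3 -m pendant '{"dp":[[0,0,0],[0,0,0],[0,0,0],[0,0,0],[0,0,0],[0,0,0],[0,0,0],[0,0,0]],"rotation":[[0,0,0],[0,0,0],[0,0,0],[0,0,0],[0,0,0],[0,0,0],[0,0,0],[0,0,0]]}' 0
```

```text
time: 3.65
tool_pos: [620.2, -2.1, 2.3]
tcp_rot: [-3.142, 0.001, -0.0]
contact_force: [0.3, -0.4, 0.3]
grip_width: 91.7
finger_force: 0.0
time: 4.65
tool_pos: [620.6, -2.3, 2.7]
tcp_rot: [3.141, -0.0, -0.0]
contact_force: [-0.2, -0.5, -0.2]
grip_width: 35.6
finger_force: 30.0
```

```bash
python3 -m pendant '{"dp":[[0,0,-0.03],[0,0,-0.08],[0,0,-0.13],[-0.04,0.02,-0.17],[-0.08,0.045,-0.19],[-0.12,0.07,-0.19],[-0.152,0.0865,-0.19],[-0.152,0.0865,-0.19]],"rotation":[[0,0,0],[0,0,0],[0,0,0],[0,0,0],[0,0,0],[0,0,0],[0,0,0],[0,0,0]]}';python3 -m pendant '{"dp":[[0,0,0],[0,0,0]],"rotation":[[0,0,0],[0,0,0]]}'
python3 - <<'E'
from h import *
c=wrist("w4"); s=get_obs(); print(s["tool_pos"],s["tcp_rot"])
im=cv2.imread("pics/w4.png")
cv2.imwrite("pics/w4z.png",cv2.resize(im[130:330,190:450],(780,600),interpolation=cv2.INTER_CUBIC))
E
```

```text
time: 5.65
tool_pos: [466.8, -89.3, 193.0]
tcp_rot: [3.142, 0.001, -0.002]
contact_force: [1.1, -0.2, -0.9]
grip_width: 35.7
finger_force: 30.0
time: 5.9
tool_pos: [469.4, -88.3, 192.6]
tcp_rot: [3.142, -0.0, 0.001]
contact_force: [-0.8, 0.9, -1.6]
grip_width: 35.7
finger_force: 30.0
[469.27695784 -88.22734971 192.49509645] [-3.14151079e+00  4.17480424e-05  7.70667398e-04]
```

View pics/w4z.png

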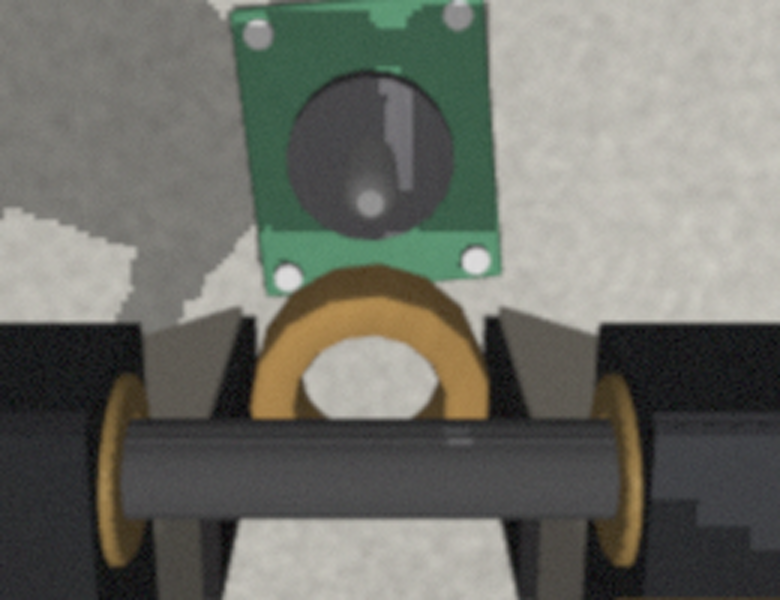

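Tip at full-image (313.3,197.7), boss (313.3,181); ring's centre column 313.3, same as the shaft.

Run:
```python
from h import *
c=load("w4"); T=toolpose()
for u,v,z in [(313.3,197.7,80),(313.3,181,30)]: print(world(c,c["pose"],u,v,z).round(1))
# bottom edge of the held ring: tool x of its near edge (row 130+265/3) at z=190
p=world(c,c["pose"],313.3,130+265/3,T[2,3]-2.5); q=world(c,c["pose"],313.3,130+297/3,T[2,3]+13.5); print("ring +x edges minus 18 rel. TCP", (p-T[:3,3]).round(1)-[18,0,0],(q-T[:3,3]).round(1)-[18,0,0])
```

```text
[466.6 -88.1  80. ]
[468.8 -88.1  30. ]
ring +x edges minus 18 rel. TCP [-1.   0.3 -2.5] [-0.4  0.3 13.5]
```

```bash
python3 -m pendant '{"dp":[[-0.001,0,0.04],[-0.001,0,0.08],[-0.001,0,0.095],[-0.001,0,0.105],[-0.001,0,0.115],[-0.001,0,0.115]],"rotation":[[0,0,0],[0,0,0],[0,0,0],[0,0,0],[0,0,0],[0,0,0]]}';python3 -m pendant '{"dp":[[0,0,0.01],[0,0,0.02],[0,0,0.03],[0,0,0.036],[0,0,0.04],[0,0,0.04]],"rotation":[[0,0,0],[0,0,0],[0,0,0],[0,0,0],[0,0,0],[0,0,0]]}'
```

```text
time: 6.7
tool_pos: [467.5, -88.5, 77.4]
tcp_rot: [-3.141, 0.001, 0.0]
contact_force: [0.4, 0.0, -0.4]
grip_width: 35.6
finger_force: 30.0
time: 7.45
tool_pos: [467.5, -88.7, 37.5]
tcp_rot: [-3.142, 0.0, -0.0]
contact_force: [0.2, 0.6, -1.6]
grip_width: 35.7
finger_force: 30.0
```

```bash
python3 -m pendant '{"dp":[[0,0,0.002],[0,0,0.004],[0,0,0.004]],"rotation":[[0,0,0],[0,0,0],[0,0,0]]}';python3 -m pendant '{"dp":[[0,0,0.001],[0,0,0.001]],"rotation":[[0,0,0],[0,0,0]]}'
```

```text
time: 7.82
tool_pos: [467.5, -88.7, 33.7]
tcp_rot: [3.142, 0.0, -0.0]
contact_force: [-0.3, -0.2, -0.9]
grip_width: 35.5
finger_force: 30.0
time: 8.07
tool_pos: [467.6, -88.7, 32.7]
tcp_rot: [3.141, -0.0, -0.0]
contact_force: [-0.3, 0.0, -1.4]
grip_width: 35.3
finger_force: 30.0
```

```bash
python3 -m pendant '{"dp":[[0,0,0.0005],[0,0,0.0005]],"rotation":[[0,0,0],[0,0,0]]}'; python3 -m pendant '{"dp":[[0,0,0.0005],[0,0,0.0005]],"rotation":[[0,0,0],[0,0,0]]}'
```

```text
time: 8.32
tool_pos: [467.7, -88.7, 32.6]
tcp_rot: [3.141, -0.0, -0.0]
contact_force: [-2.0, 0.4, 4.7]
grip_width: 35.9
finger_force: 30.0
time: 8.57
tool_pos: [467.7, -88.7, 32.5]
tcp_rot: [3.141, -0.001, -0.0]
contact_force: [-2.3, 1.1, 10.6]
grip_width: 35.5
finger_force: 30.0
```

```bash
python3 -m pendant '{"dp":[[0,0,0],[0,0,0],[0,0,0],[0,0,0],[0,0,-0.03],[0,0,-0.078],[0,0,-0.078]],"rotation":[[0,0,0],[0,0,0],[0,0,0],[0,0,0],[0,0,0],[0,0,0],[0,0,0]]}' 0.0918; python3 -m pendant '{"dp":[[0.003,-0.05,0],[0.006,-0.1,0],[0.009,-0.15,0],[0.009,-0.174,0],[0.009,-0.174,0],[0.009,-0.174,0]],"rotation":[[0,0,0],[0,0,0],[0,0,0],[0,0,0],[0,0,0],[0,0,0]]}'
python3 - <<'E'
from h import *
c=wrist("w5"); s=get_obs(); print(s["tool_pos"],s["tcp_rot"])
im=cv2.imread("pics/w5.png")
cv2.imwrite("pics/w5z.png",cv2.resize(im[130:330,190:590],(800,400),interpolation=cv2.INTER_CUBIC))
E
```

```text
time: 9.45
tool_pos: [469.8, -89.4, 112.7]
tcp_rot: [3.139, -0.007, -0.0]
contact_force: [0.5, -1.2, 0.5]
grip_width: 91.7
finger_force: 0.0
time: 10.2
tool_pos: [476.3, 84.7, 109.1]
tcp_rot: [3.141, 0.001, -0.0]
contact_force: [0.3, 0.2, -0.8]
grip_width: 91.7
finger_force: 0.0
[476.45076547  84.42967622 109.24439949] [ 3.14120645e+00  8.08255690e-04 -1.01585148e-03]
```

View pics/w5z.png

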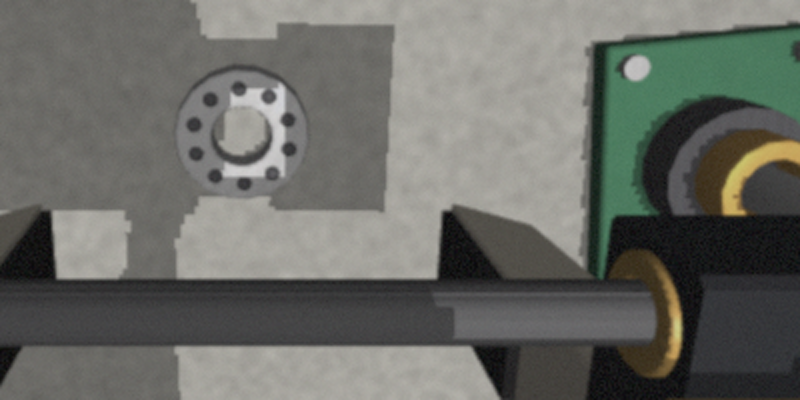

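Bearing centred at crop (241,136) → full (310.7,198); the spacer lies on the green boss.

Run:
```python
from h import *
c=load("w5"); print(world(c,c["pose"],310.7,198,14).round(1))
c=load("w3"); print(world(c,c["pose"],313.2,200,14).round(1))
```

```text
[477.9  86.8  14. ]
[622.4  -3.7  14. ]
```

```bash
python3 -m pendant '{"dp":[[0.001,-0.002,0.04],[0.001,-0.002,0.08],[0.001,-0.002,0.1],[0.001,-0.002,0.106],[0.001,-0.002,0.106],[0.001,-0.002,0.106]],"rotation":[[0,0,0],[0,0,0],[0,0,0],[0,0,0],[0,0,0],[0,0,0]]}'; python3 -m pendant '{"dp":[[0,0,0],[0,0,0],[0,0,0],[0,0,0],[0,0,0],[0,0,0]],"rotation":[[0,0,0],[0,0,0],[0,0,0],[0,0,0],[0,0,0],[0,0,0]]}' 0
```

```text
time: 11.0
tool_pos: [478.4, 87.1, 4.6]
tcp_rot: [3.142, -0.002, -0.001]
contact_force: [0.4, -0.4, 0.6]
grip_width: 91.6
finger_force: 0.0
time: 11.75
tool_pos: [477.6, 87.3, 3.7]
tcp_rot: [3.141, 0.0, -0.0]
contact_force: [-0.4, -0.9, 0.3]
grip_width: 49.1
finger_force: 30.0
```

```bash
python3 -m pendant '{"dp":[[0,0,-0.03],[0,0,-0.08],[0,0.02,-0.13],[-0.003,0.06,-0.15],[-0.006,0.11,-0.15],[-0.01,0.15,-0.15],[-0.01,0.176,-0.15],[-0.01,0.176,-0.15]],"rotation":[[0,0,0],[0,0,0],[0,0,0],[0,0,0],[0,0,0],[0,0,0],[0,0,0],[0,0,0]]}';python3 -m pendant '{"dp":[[0,0,0],[0,0,0]],"rotation":[[0,0,0],[0,0,0]]}'
python3 - <<'E'
from h import *
c=wrist("w6"); s=get_obs(); print(s["tool_pos"],s["tcp_rot"])
im=cv2.imread("pics/w6.png")
cv2.imwrite("pics/w6z.png",cv2.resize(im[130:330,190:450],(780,600),interpolation=cv2.INTER_CUBIC))
E
```

```text
time: 12.75
tool_pos: [467.3, -90.1, 153.4]
tcp_rot: [3.142, 0.0, -0.003]
contact_force: [0.7, 0.2, -1.5]
grip_width: 49.1
finger_force: 30.0
time: 13.0
tool_pos: [467.5, -87.7, 153.6]
tcp_rot: [-3.141, 0.0, 0.001]
contact_force: [-0.3, 1.0, -1.6]
grip_width: 49.6
finger_force: 30.0
[467.55678709 -87.75977397 153.62759052] [-3.14145274e+00  2.73428197e-04  1.13457432e-03]
```

View pics/w6z.png

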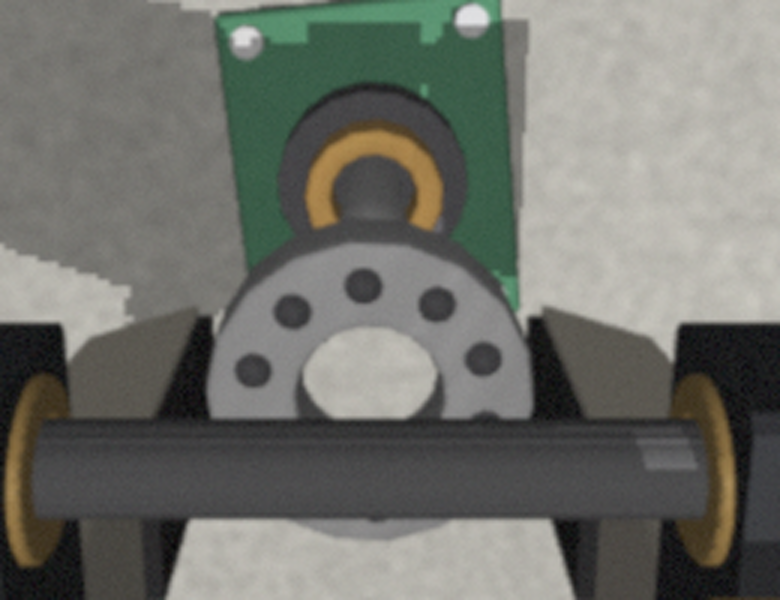

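Bearing centred column 370, shaft 373; spacer flat on boss. Descending.

```bash
python3 -m pendant '{"dp":[[0,0.001,0.04],[0,0.001,0.06],[0,0.001,0.07],[0,0.001,0.08],[0,0.001,0.09],[0,0.001,0.098],[0,0.001,0.101],[0,0.001,0.101]],"rotation":[[0,0,0],[0,0,0],[0,0,0],[0,0,0],[0,0,0],[0,0,0],[0,0,0],[0,0,0]]}';python3 -m pendant '{"dp":[[0,0,0.001],[0,0,0.002],[0,0,0.002]],"rotation":[[0,0,0],[0,0,0],[0,0,0]]}';python3 -m pendant '{"dp":[[0,0,0.0005],[0,0,0.0005]],"rotation":[[0,0,0],[0,0,0]]}'
```

```text
time: 14.05
tool_pos: [467.6, -89.7, 52.6]
tcp_rot: [3.142, 0.0, -0.0]
contact_force: [-0.2, 0.9, -2.3]
grip_width: 49.2
finger_force: 30.0
time: 14.42
tool_pos: [467.6, -89.7, 50.7]
tcp_rot: [3.141, -0.0, -0.0]
contact_force: [-1.0, 0.1, -1.2]
grip_width: 49.3
finger_force: 30.0
time: 14.68
tool_pos: [467.6, -89.7, 50.2]
tcp_rot: [3.141, 0.0, -0.0]
contact_force: [0.3, -0.5, -1.3]
grip_width: 49.2
finger_force: 30.0
```

```bash
python3 -m pendant '{"dp":[[0,0,0.0005],[0,0,0.0005]],"rotation":[[0,0,0],[0,0,0]]}';python3 -m pendant '{"dp":[[0,0,0.0005],[0,0,0.0005]],"rotation":[[0,0,0],[0,0,0]]}'
```

```text
time: 14.92
tool_pos: [467.6, -89.7, 49.7]
tcp_rot: [3.141, -0.0, -0.0]
contact_force: [-0.4, -0.2, -1.7]
grip_width: 49.3
finger_force: 30.0
time: 15.18
tool_pos: [467.7, -89.7, 49.7]
tcp_rot: [3.141, -0.0, -0.0]
contact_force: [-1.5, 1.1, 4.0]
grip_width: 49.4
finger_force: 30.0
```

```bash
python3 -m pendant '{"dp":[[0,0,0],[0,0,0],[0,0,0],[0,0,0],[0,0,-0.03],[0,0,-0.06],[0,0,-0.06]],"rotation":[[0,0,0],[0,0,0],[0,0,0],[0,0,0],[0,0,0],[0,0,0],[0,0,0]]}' 0.0918; python3 -m pendant '{"dp":[[-0.001,-0.055,0],[-0.001,-0.11,0],[-0.002,-0.165,0],[-0.002,-0.22,0],[-0.003,-0.275,0],[-0.004,-0.33,0],[-0.004,-0.385,0],[-0.004,-0.415,0]],"rotation":[[0,0,0],[0,0,0],[0,0,0],[0,0,0],[0,0,0],[0,0,0],[0,0,0],[0,0,0]]}';python3 -m pendant '{"dp":[[0,0,0],[0,0,0],[0,0,0]],"rotation":[[0,0,0],[0,0,0],[0,0,0]]}'
python3 - <<'E'
from h import *
c=wrist("w7"); s=get_obs(); print(s["tool_pos"],s["tcp_rot"])
im=cv2.imread("pics/w7.png")
cv2.imwrite("pics/w7z.png",cv2.resize(im[130:330,190:450],(780,600),interpolation=cv2.INTER_CUBIC))
E
```

```text
time: 16.05
tool_pos: [469.0, -90.2, 111.0]
tcp_rot: [3.14, -0.004, -0.0]
contact_force: [-0.4, 0.3, 0.9]
grip_width: 91.7
finger_force: 0.0
time: 17.05
tool_pos: [462.7, 327.7, 107.8]
tcp_rot: [3.141, 0.001, 0.002]
contact_force: [0.4, -0.2, -0.9]
grip_width: 91.9
finger_force: 0.0
time: 17.42
tool_pos: [463.7, 324.1, 108.9]
tcp_rot: [3.141, 0.001, -0.002]
contact_force: [0.8, -0.3, -0.2]
grip_width: 92.1
finger_force: 0.0
[463.85601684 324.19437481 109.05186259] [ 3.14119749e+00  3.43532153e-04 -1.73040530e-03]
```

View pics/w7z.png

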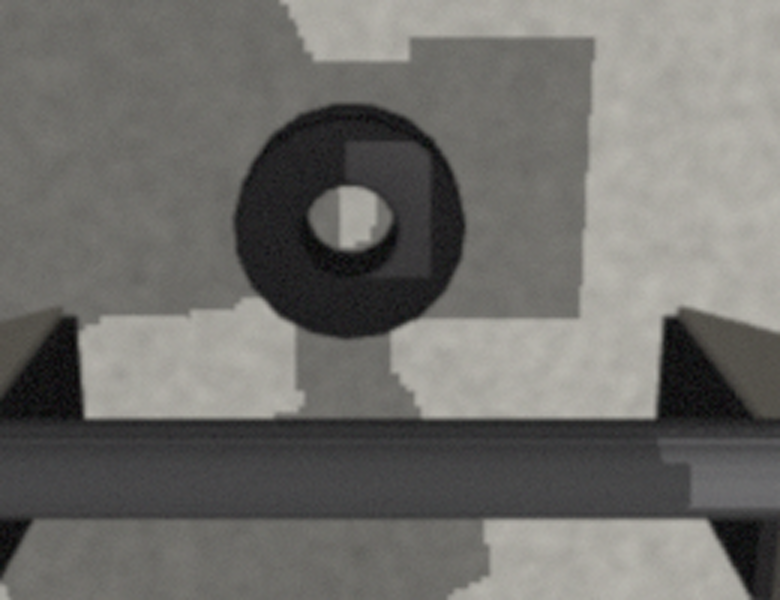

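Pulley top centre about crop (350,228) → full (306.7,206).

```bash
python3 - <<'E'
from h import *
c=load("w7"); print(world(c,c["pose"],306.7,206,22).round(1))
E
python3 -m pendant '{"dp":[[-0.001,-0.005,0.04],[-0.001,-0.005,0.07],[-0.001,-0.005,0.07]],"rotation":[[0,0,0],[0,0,0],[0,0,0]]}'
```

```text
[461.7 329.   22. ]
time: 17.85
tool_pos: [461.4, 328.8, 37.3]
tcp_rot: [3.139, 0.004, -0.001]
contact_force: [-1.0, 0.4, 0.7]
grip_width: 91.9
finger_force: 0.0
```

```bash
python3 -m pendant '{"dp":[[0,0,0.02],[0,0,0.032],[0,0,0.0355],[0,0,0.0355]],"rotation":[[0,0,0],[0,0,0],[0,0,0],[0,0,0]]}'; python3 -m pendant '{"dp":[[0,0,0],[0,0,0],[0,0,0],[0,0,0],[0,0,0],[0,0,0]],"rotation":[[0,0,0],[0,0,0],[0,0,0],[0,0,0],[0,0,0],[0,0,0]]}' 0
```

```text
time: 18.35
tool_pos: [463.0, 330.4, 4.2]
tcp_rot: [-3.141, -0.001, -0.0]
contact_force: [-1.1, 0.4, 0.2]
grip_width: 91.6
finger_force: 0.0
time: 19.1
tool_pos: [462.7, 330.2, 3.7]
tcp_rot: [3.141, 0.0, -0.0]
contact_force: [-0.7, -0.4, 1.6]
grip_width: 55.3
finger_force: 30.0
```

```bash
python3 -m pendant '{"dp":[[0,0,-0.03],[0,0,-0.08],[0,0.03,-0.12],[0.001,0.075,-0.14],[0.002,0.125,-0.14],[0.003,0.175,-0.14],[0.004,0.225,-0.14],[0.005,0.275,-0.14]],"rotation":[[0,0,0],[0,0,0],[0,0,0],[0,0,0],[0,0,0],[0,0,0],[0,0,0],[0,0,0]]}';python3 -m pendant '{"dp":[[0,0.045,0],[0.001,0.09,0],[0.001,0.125,0],[0.001,0.144,0],[0.001,0.144,0],[0.001,0.144,0]],"rotation":[[0,0,0],[0,0,0],[0,0,0],[0,0,0],[0,0,0],[0,0,0]]}'
python3 - <<'E'
from h import *
c=wrist("w8"); s=get_obs(); print(s["tool_pos"],s["tcp_rot"])
im=cv2.imread("pics/w8.png")
cv2.imwrite("pics/w8z.png",cv2.resize(im[130:330,190:450],(780,600),interpolation=cv2.INTER_CUBIC))
E
```

```text
time: 20.1
tool_pos: [467.3, 53.8, 143.5]
tcp_rot: [-3.142, 0.0, -0.0]
contact_force: [1.0, 1.0, -2.4]
grip_width: 54.7
finger_force: 30.0
time: 20.85
tool_pos: [468.3, -88.0, 143.4]
tcp_rot: [-3.141, 0.001, -0.0]
contact_force: [-0.4, 0.7, -2.3]
grip_width: 55.0
finger_force: 30.0
[468.38999243 -87.85947006 143.52133786] [-3.14120688e+00  5.13627418e-04  4.59767644e-04]
```

View pics/w8z.png

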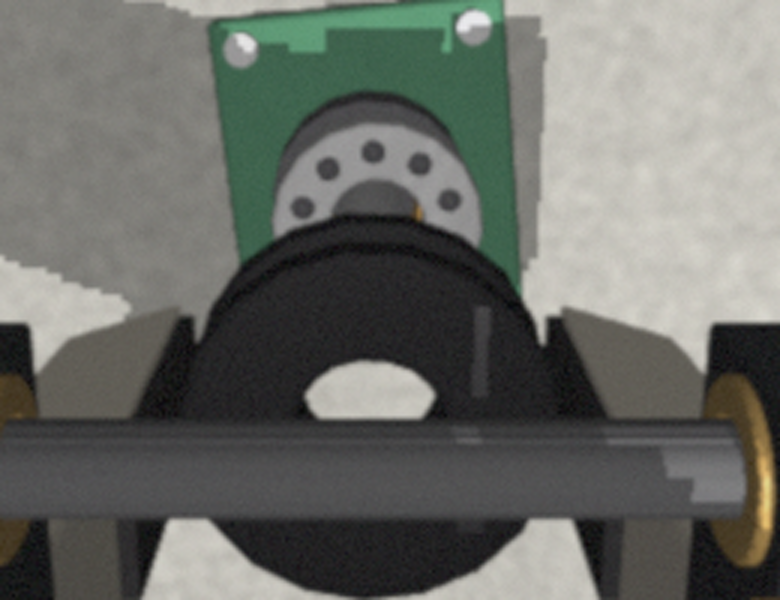

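Bearing lies flat on the spacer; pulley column 370, shaft 374 (about 1 mm).

```bash
python3 -m pendant '{"dp":[[0,0.001,0.03],[0,0.001,0.05],[0,0.001,0.06],[0,0.001,0.068],[0,0.001,0.074],[0,0.001,0.077],[0,0.001,0.077]],"rotation":[[0,0,0],[0,0,0],[0,0,0],[0,0,0],[0,0,0],[0,0,0],[0,0,0]]}';python3 -m pendant '{"dp":[[0,0,0.001],[0,0,0.0015],[0,0,0.0015]],"rotation":[[0,0,0],[0,0,0],[0,0,0]]}';python3 -m pendant '{"dp":[[0,0,0.0005],[0,0,0.0005]],"rotation":[[0,0,0],[0,0,0]]}'
```

```text
time: 21.78
tool_pos: [468.7, -89.7, 66.8]
tcp_rot: [3.141, -0.0, -0.0]
contact_force: [0.4, -0.1, -2.4]
grip_width: 55.0
finger_force: 30.0
time: 22.15
tool_pos: [468.6, -89.7, 65.3]
tcp_rot: [3.141, -0.0, -0.0]
contact_force: [-0.7, -0.8, -2.3]
grip_width: 54.9
finger_force: 30.0
time: 22.4
tool_pos: [468.6, -89.7, 64.7]
tcp_rot: [3.142, -0.0, -0.0]
contact_force: [0.8, 0.2, -1.9]
grip_width: 55.0
finger_force: 30.0
```

```bash
python3 -m pendant '{"dp":[[0,0,0.0007],[0,0,0.0007]],"rotation":[[0,0,0],[0,0,0]]}';python3 -m pendant '{"dp":[[0,0,0.0005],[0,0,0.0005]],"rotation":[[0,0,0],[0,0,0]]}';python3 -m pendant '{"dp":[[0,0,0.0003],[0,0,0.0003]],"rotation":[[0,0,0],[0,0,0]]}'
```

```text
time: 22.65
tool_pos: [468.6, -89.7, 64.0]
tcp_rot: [3.142, 0.0, -0.0]
contact_force: [-0.9, 0.9, -2.0]
grip_width: 55.1
finger_force: 30.0
time: 22.9
tool_pos: [468.6, -89.7, 63.7]
tcp_rot: [3.141, -0.0, -0.0]
contact_force: [-1.1, 0.1, 1.6]
grip_width: 55.0
finger_force: 30.0
time: 23.15
tool_pos: [468.7, -89.7, 63.7]
tcp_rot: [3.141, -0.0, -0.0]
contact_force: [-2.0, 1.0, 5.1]
grip_width: 55.0
finger_force: 30.0
```

```bash
python3 -m pendant '{"dp":[[0,0,0],[0,0,0],[0,0,0],[0,0,0],[0,0,-0.03],[0,0,-0.062],[0,0,-0.062]],"rotation":[[0,0,0],[0,0,0],[0,0,0],[0,0,0],[0,0,0],[0,0,0],[0,0,0]]}' 0.0918; python3 -m pendant '{"dp":[[0.04,0.029,0],[0.08,0.058,0],[0.12,0.085,0],[0.16,0.113,0],[0.194,0.137,0],[0.194,0.137,0],[0.194,0.137,0],[0.194,0.137,0]],"rotation":[[0,0,0],[0,0,0],[0,0,0],[0,0,0],[0,0,0],[0,0,0],[0,0,0],[0,0,0]]}'
python3 - <<'E'
from h import *
c=wrist("w9"); s=get_obs(); print(s["tool_pos"],s["tcp_rot"])
im=cv2.imread("pics/w9.png")
cv2.imwrite("pics/w9z.png",cv2.resize(im[130:330,190:450],(780,600),interpolation=cv2.INTER_CUBIC))
E
```

```text
time: 24.02
tool_pos: [470.1, -90.2, 127.3]
tcp_rot: [3.14, -0.005, -0.0]
contact_force: [0.1, 0.6, -0.7]
grip_width: 91.3
finger_force: 0.0
time: 25.02
tool_pos: [661.8, -225.9, 125.2]
tcp_rot: [-3.141, 0.001, 0.0]
contact_force: [0.4, 1.6, -0.3]
grip_width: 91.9
finger_force: 0.0
[ 661.95660665 -225.97438059  125.49193403] [-3.14149215e+00  3.40418433e-04  3.43843579e-04]
```

View pics/w9z.png

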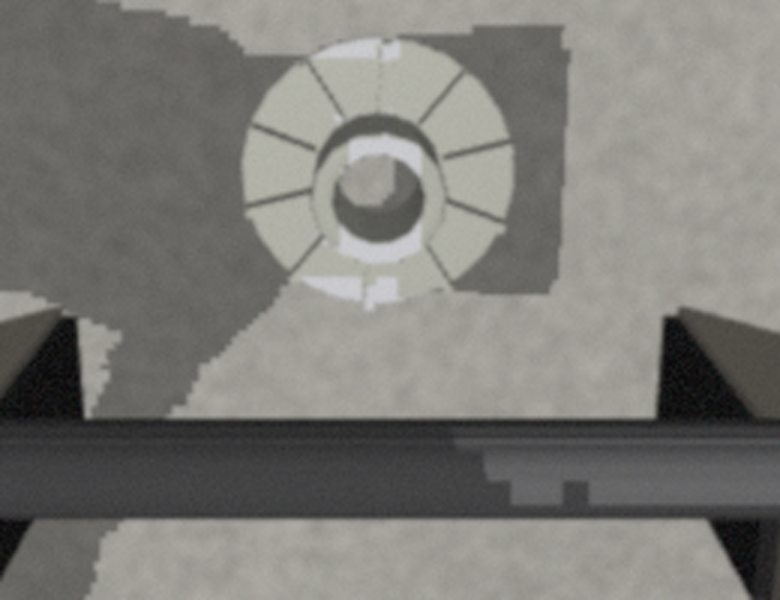

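Fan hub top centre crop (379,198) → full (316.2,196).

```bash
python3 - <<'E'
from h import *
c=load("w9"); print(world(c,c["pose"],316.2,196,30).round(1))
E
python3 -m pendant '{"dp":[[0.002,0.001,0.04],[0.002,0.001,0.08],[0.002,0.001,0.08],[0.002,0.001,0.08]],"rotation":[[0,0,0],[0,0,0],[0,0,0],[0,0,0]]}'
```

```text
[ 664.8 -227.7   30. ]
time: 25.58
tool_pos: [665.4, -227.9, 47.3]
tcp_rot: [3.14, -0.002, 0.0]
contact_force: [0.2, 0.7, 0.1]
grip_width: 91.8
finger_force: 0.0
```

```bash
python3 -m pendant '{"dp":[[0,0,0.02],[0,0,0.031],[0,0,0.031],[0,0,0.031]],"rotation":[[0,0,0],[0,0,0],[0,0,0],[0,0,0]]}'; python3 -m pendant '{"dp":[[0,0,0],[0,0,0],[0,0,0],[0,0,0],[0,0,0],[0,0,0],[0,0,0],[0,0,0]],"rotation":[[0,0,0],[0,0,0],[0,0,0],[0,0,0],[0,0,0],[0,0,0],[0,0,0],[0,0,0]]}' 0
```

```text
time: 26.08
tool_pos: [664.8, -227.9, 14.4]
tcp_rot: [3.141, -0.0, -0.0]
contact_force: [1.1, -0.6, -0.0]
grip_width: 92.0
finger_force: 0.0
time: 27.08
tool_pos: [664.6, -227.8, 14.2]
tcp_rot: [3.141, -0.0, -0.0]
contact_force: [0.5, -0.4, -0.3]
grip_width: 33.5
finger_force: 30.0
```

```bash
python3 -m pendant '{"dp":[[0,0,-0.02],[0,0,-0.06],[0,0,-0.11],[-0.03,0.01,-0.15],[-0.07,0.03,-0.17],[-0.12,0.05,-0.176],[-0.17,0.075,-0.176],[-0.22,0.1,-0.176]],"rotation":[[0,0,0],[0,0,0],[0,0,0],[0,0,0],[0,0,0],[0,0,0],[0,0,0],[0,0,0]]}';python3 -m pendant '{"dp":[[-0.03,0.013,0],[-0.045,0.019,0],[-0.045,0.019,0],[-0.045,0.019,0],[-0.045,0.019,0]],"rotation":[[0,0,0],[0,0,0],[0,0,0],[0,0,0],[0,0,0]]}'
python3 - <<'E'
from h import *
c=wrist("w10"); s=get_obs(); print(s["tool_pos"],s["tcp_rot"])
im=cv2.imread("pics/w10.png")
cv2.imwrite("pics/w10z.png",cv2.resize(im[60:310,160:480],(768,600),interpolation=cv2.INTER_CUBIC))
E
```

```text
time: 28.08
tool_pos: [443.1, -328.3, 191.9]
tcp_rot: [3.14, -0.002, 0.0]
contact_force: [0.0, -1.1, -1.3]
grip_width: 33.3
finger_force: 30.0
time: 28.7
tool_pos: [400.6, -346.1, 190.2]
tcp_rot: [-3.142, -0.0, 0.001]
contact_force: [0.0, -0.7, -1.0]
grip_width: 33.5
finger_force: 30.0
[ 400.39369354 -346.13089256  190.05507134] [-3.14141549e+00  7.39304203e-07  1.24970273e-03]
```

View pics/w10z.png

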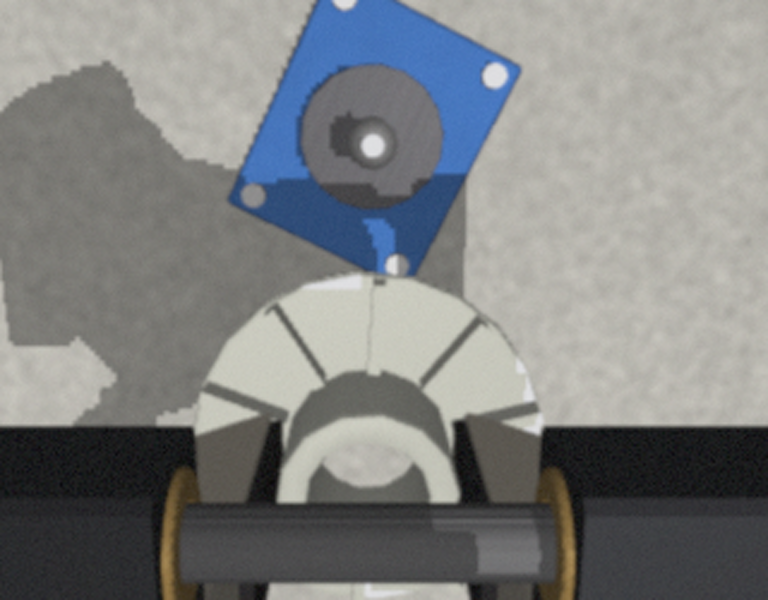

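Shaft tip at full (315,120.4), boss centre (315,116.7); fan held level, column 313.8.

Run:
```python
from h import *
c=load("w10"); T=toolpose(); print(T[:3,3].round(1))
for u,v,z in [(315,120.4,80),(315,116.7,30)]: print(world(c,c["pose"],u,v,z).round(1))
print("fan centre y rel TCP",(world(c,c["pose"],313.75,235,T[2,3]+16)-T[:3,3]).round(1))
T[2,3]-=14; print("fan +x edge-37", (world(c,c["pose"],160+369/2.4,60+272/2.4,T[2,3]+4)-T[:3,3])[0]-37)
```

```text
[ 400.4 -346.1  190.1]
[ 457.  -347.1   80. ]
[ 457.5 -347.4   30. ]
fan centre y rel TCP [15.8  0.2 16. ]
fan +x edge-37 0.1380225338845662
```

```bash
python3 -m pendant '{"dp":[[0.035,0.001,0],[0.057,0.001,0.02],[0.057,0.001,0.06],[0.057,0.001,0.085],[0.057,0.001,0.085]],"rotation":[[0,0,0],[0,0,0],[0,0,0],[0,0,0],[0,0,0]]}';python3 -m pendant '{"dp":[[0,0,0.01],[0,0,0.02],[0,0,0.03],[0,0,0.04],[0,0,0.05],[0,0,0.055],[0,0,0.057],[0,0,0.057]],"rotation":[[0,0,0],[0,0,0],[0,0,0],[0,0,0],[0,0,0],[0,0,0],[0,0,0],[0,0,0]]}'
```

```text
time: 29.38
tool_pos: [456.0, -346.3, 103.1]
tcp_rot: [-3.138, 0.003, 0.001]
contact_force: [0.5, -0.6, -0.9]
grip_width: 33.3
finger_force: 30.0
time: 30.38
tool_pos: [456.6, -347.8, 48.3]
tcp_rot: [3.141, -0.0, -0.0]
contact_force: [-0.8, -0.1, -1.8]
grip_width: 33.4
finger_force: 30.0
```

```bash
python3 -m pendant '{"dp":[[0,0,0.0015],[0,0,0.003],[0,0,0.003]],"rotation":[[0,0,0],[0,0,0],[0,0,0]]}';python3 -m pendant '{"dp":[[0,0,0.0006],[0,0,0.0006]],"rotation":[[0,0,0],[0,0,0]]}';python3 -m pendant '{"dp":[[0,0,0.0005],[0,0,0.0005]],"rotation":[[0,0,0],[0,0,0]]}'
```

```text
time: 30.75
tool_pos: [456.5, -347.6, 45.2]
tcp_rot: [3.142, 0.0, -0.0]
contact_force: [-0.7, 0.3, -0.5]
grip_width: 33.7
finger_force: 30.0
time: 31.0
tool_pos: [456.5, -347.7, 44.6]
tcp_rot: [3.142, 0.0, -0.0]
contact_force: [0.6, 0.3, -0.2]
grip_width: 33.5
finger_force: 30.0
time: 31.25
tool_pos: [456.6, -347.7, 44.2]
tcp_rot: [3.141, -0.0, -0.0]
contact_force: [-0.8, 1.0, -0.5]
grip_width: 33.6
finger_force: 30.0
```

```bash
python3 -m pendant '{"dp":[[0,0,0.0005],[0,0,0.0005]],"rotation":[[0,0,0],[0,0,0]]}';python3 -m pendant '{"dp":[[0,0,0.0003],[0,0,0.0003]],"rotation":[[0,0,0],[0,0,0]]}'
```

```text
time: 31.5
tool_pos: [456.6, -347.7, 44.1]
tcp_rot: [3.141, -0.0, -0.0]
contact_force: [-1.0, 1.8, 5.4]
grip_width: 33.4
finger_force: 30.0
time: 31.75
tool_pos: [456.6, -347.8, 44.1]
tcp_rot: [3.141, -0.0, -0.0]
contact_force: [-1.0, 1.6, 7.4]
grip_width: 33.6
finger_force: 30.0
```

```bash
python3 -m pendant '{"dp":[[0,0,0],[0,0,0],[0,0,0],[0,0,0],[0,0,-0.03],[0,0,-0.07],[0,0,-0.1],[0,0,-0.1]],"rotation":[[0,0,0],[0,0,0],[0,0,0],[0,0,0],[0,0,0],[0,0,0],[0,0,0],[0,0,0]]}' 0.0918; python3 -m pendant '{"dp":[[0.018,-0.05,0],[0.036,-0.1,0],[0.053,-0.15,0],[0.07,-0.2,0],[0.088,-0.25,0],[0.106,-0.3,0],[0.123,-0.35,0],[0.14,-0.4,0]],"rotation":[[0,0,0],[0,0,0],[0,0,0],[0,0,0],[0,0,0],[0,0,0],[0,0,0],[0,0,0]]}'; python3 -m pendant '{"dp":[[0.018,-0.05,0.01],[0.036,-0.1,0.02],[0.051,-0.143,0.03],[0.051,-0.143,0.034],[0.051,-0.143,0.034],[0.051,-0.143,0.034],[0.051,-0.143,0.034]],"rotation":[[0,0,0],[0,0,0],[0,0,0],[0,0,0],[0,0,0],[0,0,0],[0,0,0]]}';python3 - <<'E'
from h import *
c=wrist("w11"); s=get_obs(); print(s["tool_pos"],s["tcp_rot"])
im=cv2.imread("pics/w11.png");h=cv2.cvtColor(im,cv2.COLOR_BGR2HSV)
m=cv2.inRange(h,(5,120,30),(18,255,255)); m[:,:220]=0; m[:,420:]=0; m[245:]=0
k=max(cv2.findContours(m,cv2.RETR_EXTERNAL,cv2.CHAIN_APPROX_NONE)[0],key=cv2.contourArea)
print(cv2.boundingRect(k)); e=cv2.fitEllipse(k); print(e, world(c,c["pose"],*e[0],8).round(1))
E
```

```text
time: 32.75
tool_pos: [457.6, -348.7, 145.8]
tcp_rot: [3.138, -0.004, -0.0]
contact_force: [-0.9, -0.1, -0.8]
grip_width: 91.8
finger_force: 0.0
time: 33.75
tool_pos: [596.4, 54.0, 141.8]
tcp_rot: [3.141, 0.002, -0.0]
contact_force: [0.5, -0.6, -1.0]
grip_width: 92.1
finger_force: 0.0
time: 34.62
tool_pos: [647.9, 194.1, 109.9]
tcp_rot: [3.142, -0.001, -0.002]
contact_force: [1.5, 0.3, -0.1]
grip_width: 91.9
finger_force: 0.0
[647.87123857 194.25220195 109.85554928] [ 3.14158995e+00 -7.07935611e-04 -1.64505878e-03]
(282, 169, 59, 59)
((310.7767333984375, 198.21043395996094), (57.053043365478516, 57.38278579711914), 170.24925231933594) [647.6 196.2   8. ]
```

```bash
python3 -m pendant '{"dp":[[0,-0.002,0.04],[0,-0.002,0.08],[0,-0.002,0.1],[0,-0.002,0.106],[0,-0.002,0.106],[0,-0.002,0.106]],"rotation":[[0,0,0],[0,0,0],[0,0,0],[0,0,0],[0,0,0],[0,0,0]]}'; python3 -m pendant '{"dp":[[0,0,0],[0,0,0],[0,0,0],[0,0,0],[0,0,0],[0,0,0],[0,0,0]],"rotation":[[0,0,0],[0,0,0],[0,0,0],[0,0,0],[0,0,0],[0,0,0],[0,0,0]]}' 0
```

```text
time: 35.42
tool_pos: [648.7, 197.4, 5.0]
tcp_rot: [-3.141, -0.003, -0.0]
contact_force: [0.3, 0.2, 0.4]
grip_width: 92.1
finger_force: 0.0
time: 36.3
tool_pos: [647.6, 197.2, 3.2]
tcp_rot: [3.141, 0.0, -0.0]
contact_force: [0.8, -0.4, -0.6]
grip_width: 43.2
finger_force: 30.0
```

```bash
python3 -m pendant '{"dp":[[0,0,-0.03],[0,0,-0.08],[-0.01,0.03,-0.12],[-0.026,0.075,-0.14],[-0.042,0.12,-0.15],[-0.06,0.17,-0.15],[-0.077,0.22,-0.15],[-0.095,0.27,-0.15]],"rotation":[[0,0,0],[0,0,0],[0,0,0],[0,0,0],[0,0,0],[0,0,0],[0,0,0],[0,0,0]]}';python3 -m pendant '{"dp":[[-0.017,0.05,0],[-0.035,0.1,0],[-0.052,0.15,0],[-0.07,0.2,0],[-0.085,0.245,0],[-0.0955,0.2745,0],[-0.0955,0.2745,0],[-0.0955,0.2745,0]],"rotation":[[0,0,0],[0,0,0],[0,0,0],[0,0,0],[0,0,0],[0,0,0],[0,0,0],[0,0,0]]}';python3 -m pendant '{"dp":[[0,0,0],[0,0,0]],"rotation":[[0,0,0],[0,0,0]]}'
python3 - <<'E'
from h import *
c=wrist("w12"); s=get_obs(); print(s["tool_pos"],s["tcp_rot"])
im=cv2.imread("pics/w12.png")
cv2.imwrite("pics/w12z.png",cv2.resize(im[130:330,190:450],(780,600),interpolation=cv2.INTER_CUBIC))
E
```

```text
time: 37.3
tool_pos: [551.9, -74.2, 153.5]
tcp_rot: [3.141, -0.0, -0.0]
contact_force: [0.4, -1.3, -0.0]
grip_width: 43.3
finger_force: 30.0
time: 38.3
tool_pos: [457.1, -346.4, 153.2]
tcp_rot: [-3.141, 0.0, -0.0]
contact_force: [-0.5, 0.6, -0.2]
grip_width: 43.0
finger_force: 30.0
time: 38.55
tool_pos: [457.5, -346.3, 153.4]
tcp_rot: [-3.142, -0.0, 0.001]
contact_force: [0.8, 1.4, -0.0]
grip_width: 43.2
finger_force: 30.0
[ 457.45727971 -346.44770536  153.44838491] [ 3.14143543e+00 -1.05840443e-04  1.05143187e-03]
```

View pics/w12z.png

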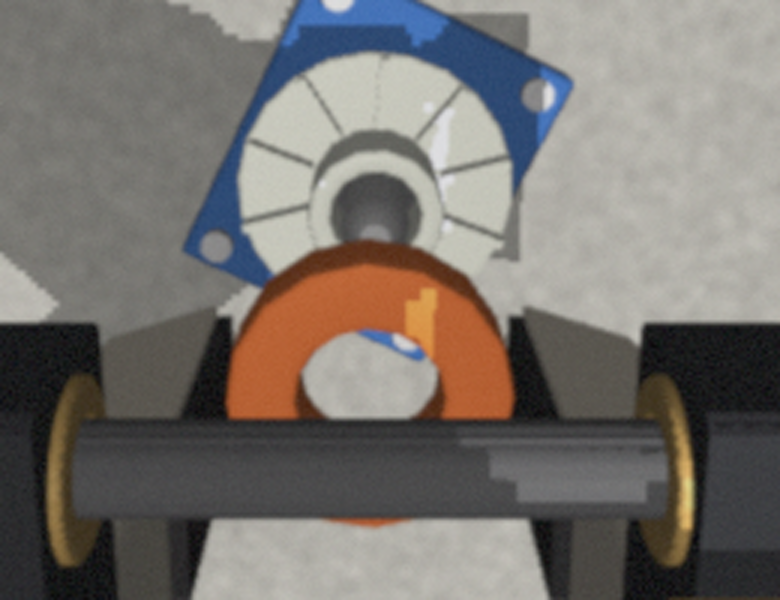

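Fan flat on blue boss, shaft tip column ≈374; ring column ≈370, about 1 mm left. Lowering.

```bash
python3 -m pendant '{"dp":[[0,0.001,0.03],[0,0.001,0.055],[0,0.001,0.065],[0,0.001,0.075],[0,0.001,0.083],[0,0.001,0.087],[0,0.001,0.087]],"rotation":[[0,0,0],[0,0,0],[0,0,0],[0,0,0],[0,0,0],[0,0,0],[0,0,0]]}';python3 -m pendant '{"dp":[[0,0,0.001],[0,0,0.0015],[0,0,0.0015]],"rotation":[[0,0,0],[0,0,0],[0,0,0]]}';python3 -m pendant '{"dp":[[0,0,0.0005],[0,0,0.0005]],"rotation":[[0,0,0],[0,0,0]]}'
```

```text
time: 39.48
tool_pos: [457.0, -348.2, 66.3]
tcp_rot: [3.142, 0.0, -0.0]
contact_force: [0.1, 0.1, 0.2]
grip_width: 42.9
finger_force: 30.0
time: 39.85
tool_pos: [457.1, -348.3, 65.0]
tcp_rot: [3.141, -0.0, -0.0]
contact_force: [-1.0, -0.6, -0.9]
grip_width: 42.8
finger_force: 30.0
time: 40.1
tool_pos: [457.0, -348.2, 64.3]
tcp_rot: [3.142, -0.0, -0.0]
contact_force: [0.6, -0.8, -0.9]
grip_width: 42.9
finger_force: 30.0
```

```bash
python3 -m pendant '{"dp":[[0,0,0.0007],[0,0,0.0007]],"rotation":[[0,0,0],[0,0,0]]}';python3 -m pendant '{"dp":[[0,0,0.0004],[0,0,0.0004]],"rotation":[[0,0,0],[0,0,0]]}';python3 -m pendant '{"dp":[[0,0,0.0004],[0,0,0.0004]],"rotation":[[0,0,0],[0,0,0]]}'
```

```text
time: 40.35
tool_pos: [457.0, -348.1, 63.6]
tcp_rot: [3.142, 0.0, -0.0]
contact_force: [0.9, -0.0, -2.2]
grip_width: 43.1
finger_force: 30.0
time: 40.6
tool_pos: [457.0, -348.2, 63.2]
tcp_rot: [3.142, 0.0, -0.0]
contact_force: [-0.2, 0.3, 0.2]
grip_width: 43.4
finger_force: 30.0
time: 40.85
tool_pos: [457.1, -348.2, 63.2]
tcp_rot: [3.141, -0.0, -0.0]
contact_force: [-0.3, 0.8, 3.9]
grip_width: 42.9
finger_force: 30.0
```

```bash
python3 -m pendant '{"dp":[[0,0,0],[0,0,0],[0,0,0],[0,0,0],[0,0,-0.03],[0,0,-0.07],[0,0,-0.12],[0,0,-0.12]],"rotation":[[0,0,0],[0,0,0],[0,0,0],[0,0,0],[0,0,0],[0,0,0],[0,0,0],[0,0,0]]}' 0.0918;python3 -m pendant '{"dp":[[0,0,0],[0,0,0],[0,0,0]],"rotation":[[0,0,0],[0,0,0],[0,0,0]]}'
python3 - <<'E'
from h import *
def el(m):
    k=max(cv2.findContours(m,cv2.RETR_EXTERNAL,cv2.CHAIN_APPROX_NONE)[0],key=cv2.contourArea); return cv2.fitEllipse(k)
c=wrist("w13"); im=c["pixels"][:,:,::-1].copy();h=cv2.cvtColor(im,cv2.COLOR_BGR2HSV)
m=cv2.inRange(h,(5,120,30),(18,255,255)); m[240:]=0; m[:,:220]=0;m[:,420:]=0
e=el(m); print("ring",e,world(c,c["pose"],*e[0],67).round(1))
for p,r in [((457,-347.4,74),22),((457,-347.4,60),22)]: print("expect",proj(c,c["pose"],p),proj(c,c["pose"],(p[0],p[1]+2*r,p[2]))[0]-proj(c,c["pose"],p)[0])
t=vision.capture("top"); im=t["pixels"][:,:,::-1].copy();h=cv2.cvtColor(im,cv2.COLOR_BGR2HSV)
m=cv2.inRange(im,(0,0,0),(45,45,45))[235:290,340:385]; e=el(m); print("pulley px",e[0][0]+340,e[0][1]+235,e[1]); print("expect",proj(t,t["pose"],(467.7,-89,82)),proj(t,t["pose"],(467.7,-89,71)))
for n,a,b,u,v in [("tin",20,32,152,207),("tray",0,4,494,187)]:
    m=cv2.inRange(h,(a,110,40),(b,255,255))[v-40:v+40,u-40:u+40]; o=cv2.imread("pics/top0.png"); m0=cv2.inRange(cv2.cvtColor(o,cv2.COLOR_BGR2HSV),(a,110,40),(b,255,255))[v-40:v+40,u-40:u+40]
    print(n,el(m)[0],el(m0)[0])
s=get_obs(); print(s["tool_pos"],s["grip_width"],s["time"])
E
```

```text
time: 41.85
tool_pos: [458.7, -349.8, 187.1]
tcp_rot: [3.135, -0.006, -0.0]
contact_force: [0.0, 0.3, -0.7]
grip_width: 91.9
finger_force: 0.0
time: 42.22
tool_pos: [456.7, -347.8, 181.6]
tcp_rot: [-3.14, 0.002, -0.0]
contact_force: [1.0, -0.1, -1.0]
grip_width: 91.6
finger_force: 0.0
ring ((313.6124572753906, 193.17811584472656), (54.14937210083008, 54.228023529052734), 112.28107452392578) [ 456.7 -347.7   67. ]
expect [313.22996588 195.14731264] -57.409119030403104
expect [313.24155319 190.68087778] -54.71651037479393
pulley px 364.57781410217285 263.7225875854492 (10.576613426208496, 11.300146102905273)
expect [364.06148379 262.66067131] [363.64280267 262.46272686]
tin (38.858238220214844, 39.469932556152344) (39.744773864746094, 39.82787322998047)
tray (39.57401657104492, 39.514015197753906) (39.63185119628906, 39.5266227722168)
[ 456.85943815 -348.00544639  182.09342571] 91.41056199644244 42.325
```

```bash
python3 -c "
from plant import workorder
print(workorder.close_job())"
```

```text
the job is handed in; nothing more can be done
None
```

The job is handed in at about 42 s with all five parts on their shafts in the order asked, each lowered until it made contact and then released; the last numeric check put the clamp ring where expected and showed the tin and tray unmoved, but the pulley's final rest was judged only from its contact height, and the wrench was not re-measured.

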